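# Close the plaster mould to dry

## Task

The washed two-part plaster mould has to dry shut so that it does not warp. Turn the loose half over and set it gently, face down, on the half that lies on the drying rack, pour gates at the same end and fully home on the locating knobs, then stand the steel weight just as gently in the middle of its back to hold it shut. Leave the rack half where it lies, upright on the rack, and everything else on the desk alone.

Things in the scene. Friction and masses are not known exactly. Their poses are not given: they have to be found in the camera images.
- upper_center (a point): Centre of the loose mould half: plain plaster slab 80 x 60 x 24 mm (x, y, z), 130 g, at first flat on the desk, parting face up, gate end roughly to the robot's right. +z points out of the parting face (recesses of a toy's head, torso, arms; three round sockets). Pour gate, an open notch, at the +x end. It can stand by itself on either 60 x 24 mm end. Closed, its z points down and its x as the rack half's x
- lower_center (a point): Centre of the rack half: plaster slab 80 x 60 x 24 mm, 130 g, loose, lying parting face (+z) up on the drying rack, pour gate at its +x end (roughly to the robot's left). Three tapered locating knobs, 5 mm high, 9 mm across at the foot, 4.5 at the top, enter the 12 mm sockets of the other half with 1.5 mm of play. Closed, the other half's centre is 24 mm above this point
- upper_gate (a point): Point on the loose half in the middle of its pour gate's mouth, at the edge of the parting face: 40 mm in x and 12 mm in z from its centre
- lower_gate (a point): Point on the rack half in the middle of its pour gate's mouth, at the edge of the parting face: 40 mm in x and 12 mm in z from its centre; the two gate points meet when the mould is closed
- upper: The loose mould half; origin in the middle of its plain back, axes as above
- lower: The rack half; origin in the middle of its underside, axes as above
- rack: Wooden drying rack of six slats on two bearers, 170 x 150 x 28 mm, fixed to the desk; origin under its centre, the mould half lies on top, 28 mm up. It may stand on the left or the right
- weight_center (a point): Middle (half-way up) of the steel bench weight, 0.4 kg, z up: a disc 52 mm across and 18 mm high with a knob on a 12 mm stem; the knob is 19 mm across and spans from 30 to 50 mm above the underside, which is 25 mm below this point
- weight: The same weight; origin in the middle of its underside
- round_mould: Bystander: small round plaster press mould, 54 mm across, 18 mm high; origin under its centre
- paint_jar: Bystander: glass paint jar with yellow cap, 44 mm across, 55 mm high; origin under its centre
- dropper: Bystander: white dropper bottle, 28 mm across, 85 mm high; origin under its centre
- figure: Bystander: green toy monster, 105 mm high; origin under its centre
- sanding_block: Bystander: cork sanding block 85 x 50 x 26 mm; origin under its centre
- brush: Bystander: flat paint brush 170 mm long, lying on the desk between the robot and the mould; origin under its middle, x along it
Things that resemble listed ones, but are neither listed nor needed, are in the scene too. Of the things like the weight, leave any that is purple; of the rest the larger one is meant.

How it is judged:
By the outcome, as a careful person would: the job done as asked, in the order asked, and still so for the second after the job is handed in, with the robot touching nothing.
It also fails if it takes over 72 s, if anything falls off the work surface, if the arm or the gripper's body presses on something with over 40 N, if the wrist force passes 120 N, or if a joint passes its speed limit or range.

## Robot

A 6-joint arm with a two-finger parallel gripper is mounted at the origin on the work surface. World frame = base frame: x ahead of the robot, y to its left, z up, the work surface at z = 0. Lengths are in m, angles in rad, forces in N, time in s.
With the tool pointing down it reaches from about 0.35 to 0.775 m from the base axis. Payload 7.3 kg.
Tool frame: the origin (TCP) lies between the finger pads; the fingertips stand 11 mm ahead of it and the grasp point (between the pads) lies 8 mm behind it; z points along the fingers, y is the line along which they close (so a half turn about z gives the same grasp; the last joint's range is limited). The gripper opens to 92 mm and grips with 3 to 60 N. Pads are 19 mm wide; open, the fingers measure 130 mm over their backs; the gripper's body (75 mm by 190 mm) begins 47 mm behind the grasp point.
Start: joints at [-1.375, 0.342, 1.524, -0, 1.275, -0.146], TCP at [0.176, -0.495, 0.238] pointing down, gripper open.
Joint ranges: [-2.53, 2.53], [-0.77, 2.02], [0.04, 2.7], [-1, 4.14], [0.28, 2.66], [-3.11, 3.11]. Speed limits (rad/s): [2.57, 2.57, 3.14, 3.14, 3.14, 3.14].

## Interface

Orientations are given as a unit quaternion [x, y, z, w].
In Python, from workcell import env gives the robot as it stands. The module is installed in compiled form; this text tells all that it offers.
- The arm moves only by the tool step_arm, never from a script. Its argument "rows" is a list of rows, each a list of 3 entries, a list of its own where there are three numbers: the shift along the world's x, y, z scaled (see below), then the turn, a rotation vector about the world's x, y, z scaled (see below), then the closure, from -1 (fully open) to 1 (shut). In form: [[[dx, dy, dz], [ax, ay, az], jaw], ...]. A call has 1 to 10 rows; each row shifts and turns the commanded pose from where the row before left it; what a row does not reach is not made up. The controller multiplies each number of a shift by 0.12 m and each number of a turn by 180 degrees. A row lasts 1/10 s, in which the tool goes at most 50 mm and 8.59 degrees, less where a joint would pass 70% of its speed; a pose out of reach is approached as far as the arm can. A call with a number of a shift or a turn outside -1 to 1 is refused whole. A call with a gripper value outside its range is refused whole. The fingers move at their own pace and stop on an object; "squeeze" is the grip in N (left out, the last holds). Time passes only in rows, so rows that do not move let the fingers close. It gives the time, the measured TCP pose, the force, the opening and the grip force at its end, in the units of the state.
- env.get_state(): the state, without advancing time (a new reading comes with each control period).
- env.capture(name): name is "side" or "top" or "wrist"; returns the picture (384x512x3 uint8, red, green, blue); there is no depth.
- env.camera_params(name): a dict with "camera_matrix" (3x3 intrinsics, pixels), "world_from_camera" (4x4, takes a point from camera to world coordinates). Camera axes: x right, y down, z forward; pixel columns grow to the right and rows downward; lengths in m; the calibration is good to about 2 mm. A picture is of the moment at which its call begins: read the wrist's pose just before it. camera_params takes no time and is no camera call; for the wrist camera it gives the pose at the moment of the call.
- env.finish_job(): hands the job in; it is judged then, once.
The state is a dict: "t": time; "q": joint angles; "joint_vel": joint speeds; "joint_torque": joint torques, N m; "eef_pos": TCP position; "eef_rot": TCP orientation; "force": force on the tool from outside, world axes, zero at the start; "ft_torque": the same for the moment, N m; "width": opening from 0.0 (shut) to 1.0 (fully open); "finger_force": force on a finger pad.
Only numpy, scipy, OpenCV 4.12 (cv2) and the standard library are available. Lean on these libraries where they do the work, as an engineer would, in place of code of your own. Each camera call takes 0.05 s, during which the arm holds its last target. There are 200 camera calls.

## Working session

There is one attempt and no reset: what is moved stays moved. The work goes in short steps, Python scripts to look and compute and a tool call to move; the robot and the scene stay as the last step left them, time stands still between calls to the robot, and variables do not carry over. Pictures are saved under pics/ and viewed, at most 10 in all, crops included, and the job is handed in when it is done.

Besides the shell and the picture viewer there is one more tool, called after ">>>" as a command line: name --argument value ..., lists and objects as JSON in quotes. step_arm: Moves the arm, as the interface text tells. Its arguments: {"type":"object","properties":{"rows":{"type":"array"},"squeeze":{"type":"number"}},"required":["rows"]}

```bash
mkdir -p pics
cat > h.py <<'E'
import numpy as np, cv2
from workcell import env
from scipy.spatial.transform import Rotation as R
def ray(P,u,v):
    K=P["camera_matrix"];T=np.array(P["world_from_camera"])
    d=T[:3,:3]@np.linalg.solve(np.array(K),[u,v,1.0]);return T[:3,3],d
def at(P,u,v,z):
    o,d=ray(P,u,v);return o+d*(z-o[2])/d[2]
def proj(P,X):
    T=np.linalg.inv(np.array(P["world_from_camera"]));c=T[:3,:3]@np.array(X)+T[:3,3]
    p=np.array(P["camera_matrix"])@c;return p[:2]/p[2]
def snap(cam,name,scale=1.5,crop=None):
    P=env.camera_params(cam);im=env.capture(cam)[:,:,::-1]
    np.savez("pics/"+name+".npz",K=P["camera_matrix"],T=P["world_from_camera"])
    if crop: im=im[crop[1]:crop[3],crop[0]:crop[2]]
    cv2.imwrite("pics/"+name+".png",cv2.resize(im,None,fx=scale,fy=scale,interpolation=cv2.INTER_CUBIC));return P
def load(name):
    d=np.load("pics/"+name+".npz");return {"camera_matrix":d["K"],"world_from_camera":d["T"]}
E
python3 - <<'E'
from h import *
for c in("top","side"):
    P=snap(c,c+"0");print(np.round(P["world_from_camera"],3))
print(env.get_state())
print(np.round(np.array(env.camera_params("wrist")["world_from_camera"]),3))
E
```

```text
[[-0.008 -0.998  0.059  0.515]
 [-1.     0.007 -0.003 -0.002]
 [ 0.002 -0.059 -0.998  1.156]
 [ 0.     0.     0.     1.   ]]
[[ 0.89  -0.304  0.339  0.263]
 [-0.455 -0.626  0.634 -0.568]
 [ 0.019 -0.718 -0.695  0.686]
 [ 0.     0.     0.     1.   ]]
{'t': 0.1, 'q': array([-1.37500736e+00,  3.42649182e-01,  1.52491063e+00,  6.01843239e-06,
        1.27541627e+00, -1.46022598e-01]), 'joint_vel': array([ 0.00138485, -0.00204717, -0.00213321,  0.00011315, -0.00086827,
       -0.00036866]), 'joint_torque': array([ 2.54863247e-03, -4.32007456e+01, -2.44692492e+01,  7.21649034e-02,
        5.26520493e-02, -3.55008660e-05]), 'eef_pos': array([ 0.17592008, -0.49427893,  0.23712025]), 'eef_rot': array([ 9.85431034e-01,  1.70074100e-01, -1.43328825e-05, -6.91571695e-04]), 'force': array([-0.24501726,  0.18690295, -0.45367695]), 'ft_torque': array([-0.04031724, -0.02543475,  0.03486828]), 'finger_force': 0.0, 'width': 1.0002406132003183}
[[ 0.336 -0.904 -0.263  0.247]
 [-0.942 -0.323 -0.093 -0.47 ]
 [-0.001  0.279 -0.96   0.385]
 [ 0.     0.     0.     1.   ]]
```

View pics/top0.png

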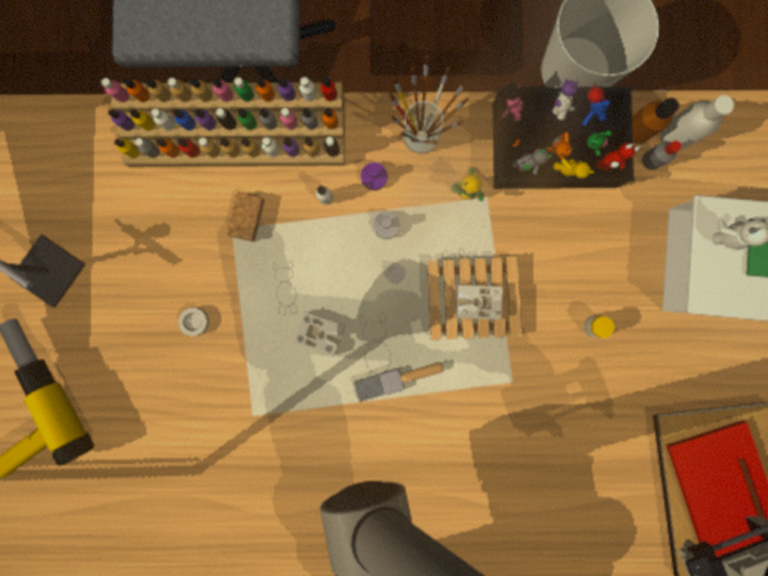

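View pics/side0.png

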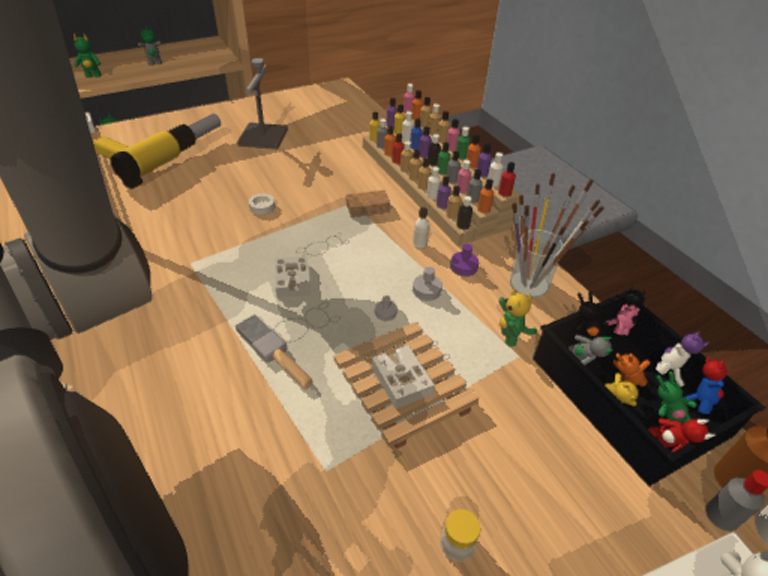

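Top view: loose half near (320,333), rack and its half near (481,302), larger grey weight at (386,225), a small grey decoy at (395,272) and a purple one at (373,176). The jar is at (601,326), and the brush lies below the mould halves.

Run:
```python
from h import *
P=load("top0")
for n,u,v,z in [("loose",320,333,.024),("lower",481,302,.052),("weightknob",386,225,.04),("small",395,272,.02),("jar",602,326,.055),("figure",468,184,.05),("brushL",358,388,.01),("brushR",450,368,.01),("rackL",430,300,.028),("rackR",518,298,.028),("round",192,322,.018)]:
    print(n,np.round(at(P,u/1.5,v/1.5,z),3))
s=env.get_state();Rm=R.from_quat(s["eef_rot"]).as_matrix();print(np.round(Rm,2))
W=env.camera_params("wrist");T=np.array(W["world_from_camera"]);print("cam in tool",np.round(Rm.T@(T[:3,3]-s["eef_pos"]),3),np.round(Rm.T@T[:3,2],3),W["camera_matrix"])
```

```text
loose [0.477 0.134 0.024]
lower [ 0.533 -0.166  0.052]
weightknob [0.679 0.008 0.04 ]
small [ 0.592 -0.008  0.02 ]
jar [ 0.487 -0.387  0.055]
figure [ 0.753 -0.146  0.05 ]
brushL [0.373 0.063 0.01 ]
brushR [ 0.409 -0.111  0.01 ]
rackL [ 0.538 -0.074  0.028]
rackR [ 0.54  -0.239  0.028]
round [0.5   0.377 0.018]
[[ 0.94  0.34 -0.  ]
 [ 0.34 -0.94  0.  ]
 [ 0.   -0.   -1.  ]]
cam in tool [ 0.075  0.001 -0.148] [-0.279  0.     0.96 ] [[300.77270452   0.         255.85867016]
 [  0.         300.77270452 190.14718694]
 [  0.           0.           1.        ]]
```

>>> step_arm --rows '[[[0.16,0.33,0],[0,0,0.018],-1],[[0.16,0.33,0],[0,0,0.018],-1],[[0.16,0.33,0],[0,0,0.018],-1],[[0.16,0.33,0],[0,0,0.018],-1],[[0.16,0.33,0],[0,0,0.018],-1],[[0.16,0.33,0],[0,0,0.018],-1],[[0.16,0.33,0],[0,0,0.018],-1],[[0.16,0.33,0],[0,0,0.018],-1]]'

```text
t: 0.9
eef_pos: [0.3299, -0.1761, 0.2377]
eef_rot: [0.922, 0.388, 0.0, 0.0]
force: [1.1, -0.8, 0.3]
width: 1.0
finger_force: 0.0
```

>>> step_arm --rows '[[[0.16,0.26,0],[0,0,0.018],-1],[[0.16,0.26,0],[0,0,0.018],-1],[[0.16,0.26,0],[0,0,0.018],-1],[[0.16,0.26,0],[0,0,0.018],-1],[[0.16,0.26,0],[0,0,0.018],-1],[[0.16,0.26,0],[0,0,0.018],-1],[[0.16,0.1,0],[0,0,0.018],-1],[[0,0,0],[0,0,0],-1]]'

```text
t: 1.7
eef_pos: [0.4653, 0.023, 0.2373]
eef_rot: [0.827, 0.562, 0.0, -0.0]
force: [0.1, -0.6, 0.6]
width: 1.0
finger_force: 0.0
```

Run:
```python
from h import *
P=snap("wrist","w1",1.5)
s=env.get_state();print(s["t"],np.round(s["eef_pos"],3),np.round(s["q"],2))
```

```text
1.75 [0.464 0.022 0.237] [-0.12  0.23  1.68 -0.    1.23  0.26]
```

View pics/w1.png

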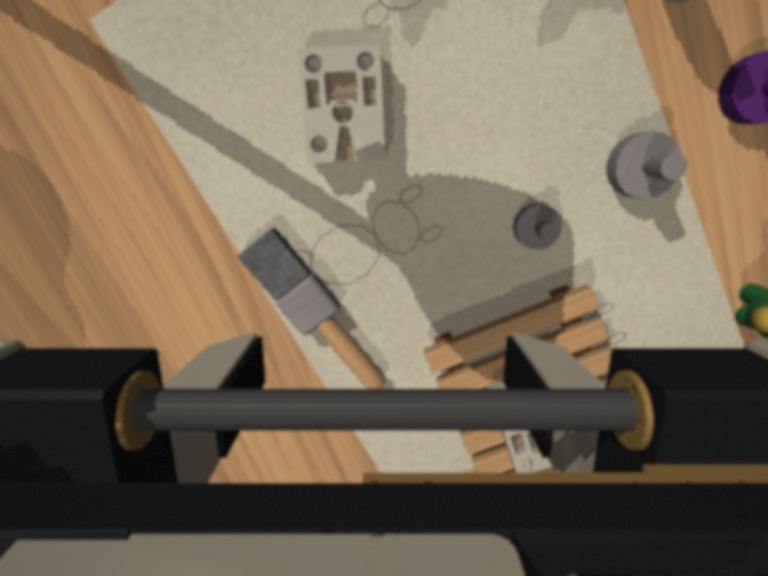

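Wrist view: the loose half's top face has corners near (306,45), (381,40), (385,155) and (312,163), with its V-shaped gate at (345,152). The larger grey weight's disc is at (645,165) with its knob at (668,165), and the decoy is at (538,225).

Run:
```python
from h import *
P=load("w1")
C=np.array([at(P,u/1.5,v/1.5,.024) for u,v in[(306,46),(381,41),(385,156),(312,162)]])
print(np.round(C,4),np.linalg.norm(C-np.roll(C,1,0),axis=1).round(4),C.mean(0).round(4))
S=np.array([at(P,u/1.5,v/1.5,.024)[:2] for u,v in[(313,64),(366,60),(319,144)]]);print("sockets",S.round(4))
for a,b in((0,3),(1,2)):
    d=C[b]-C[a];print("yaw slab x",np.degrees(np.arctan2(d[1],d[0])))
d=S[2]-S[0];print("sock yaw",np.degrees(np.arctan2(d[1],d[0])),np.linalg.norm(d),np.linalg.norm(S[1]-S[0]))
print("knob",at(P,671/1.5,165/1.5,.05),"disc",at(P,642/1.5,165/1.5,.018))
print(np.round(R.from_quat(env.get_state()["eef_rot"]).as_matrix(),3))
im=cv2.imread("pics/w1.png")[20:190,270:430];cv2.imwrite("pics/c1.png",cv2.resize(im,None,fx=3.4,fy=3.4))
```

```text
[[0.4682 0.1823 0.024 ]
 [0.5198 0.1654 0.024 ]
 [0.4933 0.0902 0.024 ]
 [0.4391 0.1068 0.024 ]] [0.0809 0.0543 0.0798 0.0566] [0.4801 0.1361 0.024 ]
sockets [[0.4681 0.1696]
 [0.5051 0.1578]
 [0.4496 0.1169]]
yaw slab x -111.03957240149163
yaw slab x -109.45394387086378
sock yaw -109.3624512749644 0.05581888836430112 0.03883331483570208
knob [0.6820279  0.00896194 0.05      ] disc [0.67883132 0.00946146 0.018     ]
[[ 0.37   0.929 -0.001]
 [ 0.929 -0.37  -0.   ]
 [-0.001 -0.001 -1.   ]]
```

View pics/c1.png

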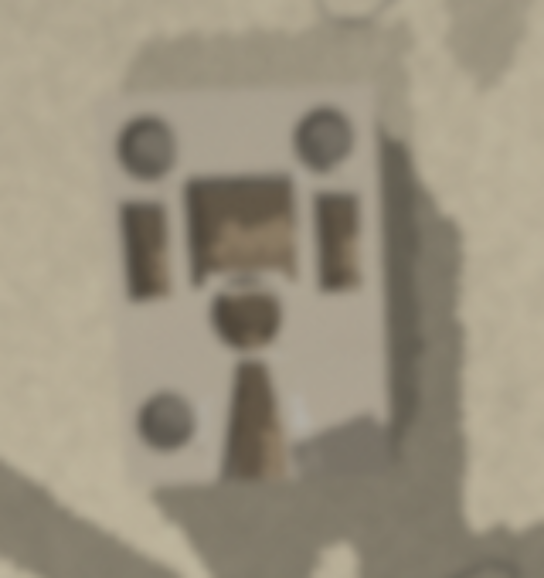

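>>> step_arm --rows '[[[0.08,0.32,-0.2],[0,0,0.014],-1],[[0.08,0.3,-0.2],[-0.0393,0.0137,0],-1],[[0.08,0.3,-0.2],[-0.0393,0.0137,0],-1],[[0.08,0.3,-0.2],[-0.0393,0.0137,0],-1],[[0,0.3,0],[-0.0393,0.0137,0],-1],[[0,0,0],[0,0,0],-1],[[0,0,0],[0,0,0],-1]]'

```text
t: 2.45
eef_pos: [0.5018, 0.2039, 0.1402]
eef_rot: [0.787, 0.56, -0.212, 0.15]
force: [0.1, -0.4, 1.4]
width: 0.997
finger_force: 0.0
```

```bash
cat >> h.py <<'E'
def goto(p,yaw,tilt,L=0.0):
    """tool x yaw (deg) before tilt; tilt about tool y toward +tool x; p grasp point; L retreat. prints needed move"""
    s=env.get_state();c,sn=np.cos(np.radians(yaw)),np.sin(np.radians(yaw))
    u=np.array([c,sn,0]);t=np.array([sn,-c,0]);th=np.radians(tilt)
    z=-np.cos(th)*np.array([0,0,1])+np.sin(th)*u;x=np.cross(t,z)
    M=np.c_[x,t,z];tc=np.array(p)+(0.008-L)*z
    d=tc-s["eef_pos"];r=(R.from_matrix(M)*R.from_quat(s["eef_rot"]).inv()).as_rotvec()
    print("tcp",tc.round(4),"shift units",(d/.12).round(3),"turn units",(r/np.pi).round(4),"t",s["t"],"q",s["q"].round(2),"F",s["force"].round(1))
E
python3 - <<'E'
from h import *
g=[.4801,.1421,.0225]
goto(g,70.8,-30,.1);goto(g,70.8,-30,0)
E
```

```text
tcp [0.4952 0.1855 0.1022] shift units [-0.054 -0.153 -0.317] turn units [ 0.0003 -0.0006  0.    ] t 2.45 q [ 0.45  0.7   1.31 -0.36  1.52  0.87] F [ 0.1 -0.4  1.4]
tcp [0.4788 0.1383 0.0156] shift units [-0.191 -0.547 -1.038] turn units [ 0.0003 -0.0006  0.    ] t 2.45 q [ 0.45  0.7   1.31 -0.36  1.52  0.87] F [ 0.1 -0.4  1.4]
```

>>> step_arm --rows '[[[-0.04,-0.11,-0.21],[0,0,0],-1],[[-0.04,-0.11,-0.21],[0,0,0],-1],[[-0.04,-0.11,-0.21],[0,0,0],-1],[[-0.036,-0.11,-0.21],[0,0,0],-1],[[-0.02,-0.06,-0.1],[0,0,0],-1],[[-0.015,-0.047,-0.09],[0,0,0],-1],[[0,0,0],[0,0,0],-1],[[0,0,0],[0,0,0],-1]]'

```text
t: 3.25
eef_pos: [0.4801, 0.1375, 0.0193]
eef_rot: [0.789, 0.558, -0.21, 0.15]
force: [0.0, -0.4, -0.4]
width: 0.996
finger_force: 0.0
```

>>> step_arm --rows '[[[0,0,0],[0,0,0],1],[[0,0,0],[0,0,0],1],[[0,0,0],[0,0,0],1],[[0,0,0],[0,0,0],1],[[0,0,0],[0,0,0],1],[[0,0,0],[0,0,0],1],[[0,0,0],[0,0,0],1],[[0,0,0],[0,0,0],1]]' --squeeze 25

```text
t: 4.05
eef_pos: [0.4793, 0.1383, 0.0183]
eef_rot: [0.788, 0.559, -0.211, 0.15]
force: [-1.7, 2.3, 3.2]
width: 0.653
finger_force: 25.0
```

>>> step_arm --rows '[[[0,0,0.25],[0,0,0],1],[[0,0,0.25],[0,0,0],1],[[0,0,0.25],[0,0,0],1],[[0,0,0.1],[0.043,-0.015,0],1],[[0,0,0],[0.043,-0.015,0],1],[[0,0,0],[0.043,-0.015,0],1],[[0,0,0],[0.043,-0.015,0],1],[[0,0,0],[0.043,-0.015,0],1]]'

```text
t: 4.85
eef_pos: [0.48, 0.1377, 0.1209]
eef_rot: [0.812, 0.576, 0.081, -0.055]
force: [-0.2, 1.5, -2.3]
width: 0.653
finger_force: 25.0
```

>>> step_arm --rows '[[[0,0,0],[0.043,-0.015,0],1],[[0,0,0],[0.043,-0.015,0],1],[[0,0,0],[0.043,-0.015,0],1],[[0,0,0],[0.043,-0.015,0],1],[[0,0,0],[0.043,-0.015,0],1],[[0,0,0],[0.043,-0.015,0],1],[[0,0,0],[0,0,0],1],[[0,0,0],[0,0,0],1]]'

```text
t: 5.65
eef_pos: [0.4776, 0.1383, 0.118]
eef_rot: [0.717, 0.51, 0.385, -0.28]
force: [0.2, -0.8, -1.6]
width: 0.655
finger_force: 25.0
```

Run:
```python
from h import *
goto([.4793,.1383,.09],70.8,60,0.008)
P=snap("side","s2",1.5)
```

```text
tcp [0.4793 0.1383 0.09  ] shift units [ 0.014 -0.    -0.233] turn units [ 0.0158 -0.0084 -0.0017] t 5.65 q [-0.45  0.58  2.11  1.19  1.11 -1.05] F [ 0.2 -0.8 -1.6]
```

View pics/s2.png

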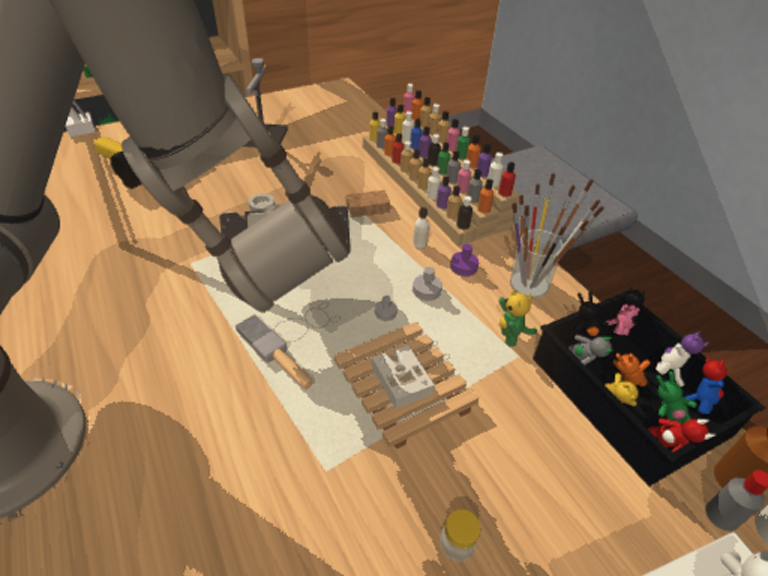

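Side view: the gripper is tilted on its side over the paper with the slab behind it; the rack half, jar and weights are undisturbed. I'll finish the turn and lower the slab onto its gate end.

>>> step_arm --rows '[[[0.01,0,-0.1],[0.0158,-0.0084,-0.0017],1],[[0,0,-0.1],[0,0,0],1],[[0,0,-0.1],[0,0,0],1],[[0,0,-0.1],[0,0,0],1],[[0,0,-0.08],[0,0,0],1],[[0,0,-0.05],[0,0,0],1],[[0,0,0],[0,0,0],1],[[0,0,0],[0,0,0],1]]'

```text
t: 6.5
eef_pos: [0.479, 0.1393, 0.0557]
eef_rot: [0.704, 0.503, 0.409, -0.29]
force: [0.4, -0.9, -1.2]
width: 0.649
finger_force: 25.0
```

Run:
```python
from h import *
goto([.4793,.1383,.0442],70.8,60,0.008)
```

```text
tcp [0.4793 0.1383 0.0442] shift units [ 0.003 -0.008 -0.096] turn units [-0.0006  0.0014 -0.0006] t 6.5 q [-0.47  0.77  2.13  1.3   1.1  -1.3 ] F [ 0.4 -0.9 -1.2]
```

Slow descent to contact.

>>> step_arm --rows '[[[0,0,-0.02],[0,0,0],1],[[0,0,-0.02],[0,0,0],1],[[0,0,-0.02],[0,0,0],1],[[0,0,-0.015],[0,0,0],1],[[0,0,0],[0,0,0],1],[[0,0,0],[0,0,0],1]]'

```text
t: 7.1
eef_pos: [0.4788, 0.139, 0.0463]
eef_rot: [0.704, 0.502, 0.409, -0.29]
force: [0.9, 0.6, -1.5]
width: 0.656
finger_force: 25.0
```

>>> step_arm --rows '[[[0,0,-0.01],[0,0,0],1],[[0,0,-0.01],[0,0,0],1],[[0,0,0],[0,0,0],1]]'

```text
t: 7.4
eef_pos: [0.4789, 0.1391, 0.0438]
eef_rot: [0.704, 0.502, 0.409, -0.29]
force: [0.5, -0.0, -1.9]
width: 0.649
finger_force: 25.0
```

>>> step_arm --rows '[[[0,0,-0.008],[0,0,0],1],[[0,0,-0.008],[0,0,0],1],[[0,0,0],[0,0,0],1]]'

```text
t: 7.7
eef_pos: [0.4789, 0.1391, 0.0421]
eef_rot: [0.704, 0.502, 0.41, -0.29]
force: [0.3, -0.2, -0.1]
width: 0.651
finger_force: 25.0
```

>>> step_arm --rows '[[[0,0,-0.008],[0,0,0],1],[[0,0,0],[0,0,0],1]]'

```text
t: 7.9
eef_pos: [0.479, 0.1392, 0.042]
eef_rot: [0.704, 0.502, 0.41, -0.29]
force: [-1.5, -3.4, 7.1]
width: 0.647
finger_force: 25.0
```

>>> step_arm --rows '[[[0,0,0],[0,0,0],0.6],[[0,0,0],[0,0,0],0],[[0,0,0],[0,0,0],-0.5],[[0,0,0],[0,0,0],-1],[[0,0,0],[0,0,0],-1],[[0,0,0],[0,0,0],-1],[[0,0,0],[0,0,0],-1]]'

```text
t: 8.6
eef_pos: [0.4789, 0.1391, 0.041]
eef_rot: [0.704, 0.502, 0.409, -0.29]
force: [0.3, -0.8, 0.1]
width: 0.99
finger_force: 0.0
```

>>> step_arm --rows '[[[-0.057,-0.164,0.1],[0,0,0],-1],[[-0.057,-0.164,0.1],[0,0,0],-1],[[-0.057,-0.164,0.1],[0,0,0],-1],[[-0.057,-0.164,0.1],[0,0,0],-1],[[0,0,0.3],[0,0,0],-1],[[0,0,0.4],[0,0,0],-1],[[0,0,0.3],[0,0,0],-1],[[0,0,0.0],[0,0,0],-1]]'

```text
t: 9.4
eef_pos: [0.4524, 0.0599, 0.2124]
eef_rot: [0.704, 0.504, 0.411, -0.287]
force: [-0.8, 0.6, 0.3]
width: 1.0
finger_force: 0.0
```

Run:
```python
from h import *
P=env.camera_params("wrist");print(np.round(np.array(P["world_from_camera"]),2))
for n,X in[("stand",[.485,.145,.08]),("lower",[.533,-.166,.052])]: print(n,proj(P,X))
goto([.53,-.05,.2],90,0)
```

```text
[[ 0.94 -0.23  0.23  0.42]
 [-0.33 -0.68  0.65 -0.03]
 [ 0.01 -0.69 -0.72  0.35]
 [ 0.    0.    0.    1.  ]]
stand [257.09602363 243.79459286]
lower [552.08128386 746.57854978]
tcp [ 0.53  -0.05   0.192] shift units [ 0.647 -0.916 -0.17 ] turn units [-0.3303  0.0586  0.0945] t 9.4 q [-0.67  0.4   2.05  0.99  1.36 -0.92] F [-0.8  0.6  0.3]
```

>>> step_arm --rows '[[[0.08,-0.31,0.02],[-0.0413,0.0073,0.0118],-1],[[0.08,-0.31,0.02],[-0.0413,0.0073,0.0118],-1],[[0.08,-0.31,0.02],[-0.0413,0.0073,0.0118],-1],[[0.08,-0.31,0],[-0.0413,0.0073,0.0118],-1],[[0.08,-0.31,0],[-0.0413,0.0073,0.0118],-1],[[0.08,-0.31,0],[-0.0413,0.0073,0.0118],-1],[[0.08,-0.31,0],[-0.0413,0.0073,0.0118],-1],[[0.08,-0.31,0],[-0.0413,0.0073,0.0118],-1],[[0,0,0],[0,0,0],-1],[[0,0,0],[0,0,0],-1]]'

```text
t: 10.4
eef_pos: [0.5279, -0.2361, 0.2149]
eef_rot: [0.709, 0.705, -0.0, -0.003]
force: [-0.8, 0.4, -0.5]
width: 1.002
finger_force: 0.0
```

Run:
```python
from h import *
P=snap("wrist","w2",1.5)
goto([.53,-.24,.2],90,0)
p=proj(P,[.533,-.166,.052]);print(p)
im=cv2.imread("pics/w2.png");x,y=(p*1.5).astype(int);x0,y0=max(x-110,0),max(y-110,0);print("crop",x0,y0)
cv2.imwrite("pics/c2.png",cv2.resize(im[y0:y0+200,x0:x0+230],None,fx=3,fy=3))
```

```text
tcp [ 0.53  -0.24   0.192] shift units [ 0.02  -0.032 -0.192] turn units [-0.0015 -0.0015  0.002 ] t 10.45 q [-0.55  0.46  1.4   0.    1.28 -0.55] F [ 0.   0.1 -0. ]
[261.4627316  107.63330846]
crop 282 51
```

View pics/c2.png

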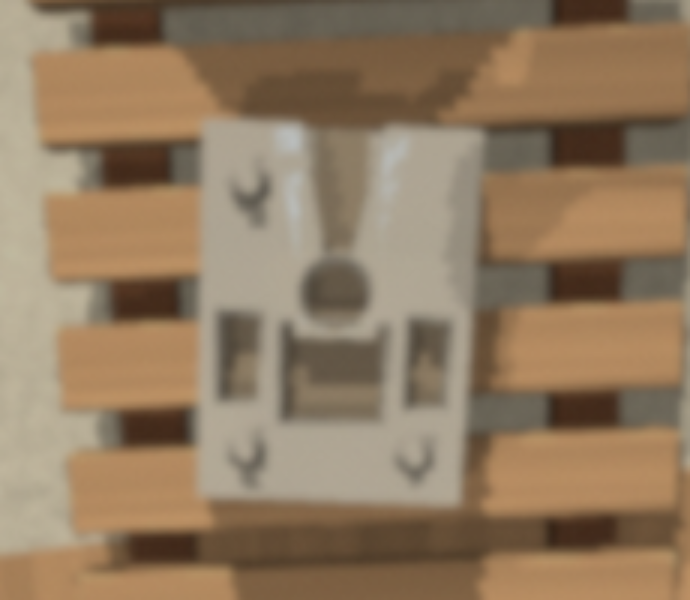

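View pics/w2.png

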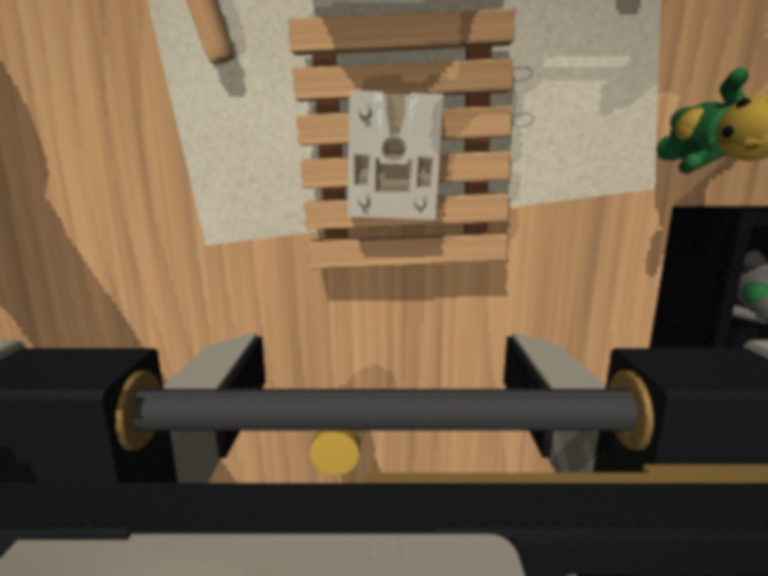

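Close view of the rack half: face corners at crop (203,120), (484,127), (462,505) and (202,498), gate at the top (toward +y, the robot's left), knobs near (251,190), (247,455) and (416,455). The jar is behind at (335,452) in the full picture.

Run:
```python
from h import *
P=load("w2")
px=lambda u,v:((u/3+282)/1.5,(v/3+51)/1.5)
C=np.array([at(P,*px(u,v),.052) for u,v in[(203,120),(484,127),(462,505),(202,498)]])
print(C.round(4),np.linalg.norm(C-np.roll(C,1,0),axis=1).round(4),C.mean(0).round(4))
for a,b in((3,0),(2,1)):
    d=C[b]-C[a];print("yaw x",np.degrees(np.arctan2(d[1],d[0])))
for a,b in((0,1),(3,2)):
    d=C[b]-C[a];print("yaw -y",np.degrees(np.arctan2(d[1],d[0]))+90)
# same for loose, refined corners
P=load("w1");px=lambda u,v:((u/3.4+270)/1.5,(v/3.4+20)/1.5)
C=np.array([at(P,*px(u,v),.024) for u,v in[(103,95),(377,90),(390,475),(125,487)]])
print("loose",np.linalg.norm(C-np.roll(C,1,0),axis=1).round(4),C.mean(0).round(4))
```

```text
[[ 0.5058 -0.1224  0.052 ]
 [ 0.5657 -0.1242  0.052 ]
 [ 0.5631 -0.2046  0.052 ]
 [ 0.5035 -0.2027  0.052 ]] [0.0804 0.0599 0.0805 0.0597] [ 0.5345 -0.1635  0.052 ]
yaw x 88.33101546384415
yaw x 88.16346953434513
yaw -y 88.31676363800938
yaw -y 88.19094861759335
loose [0.0806 0.0583 0.0789 0.0604] [0.4773 0.135  0.024 ]
```

Run:
```python
from h import *
g=[.4833,.1516,.050]
goto(g,70.8,-35,.12);goto(g,70.8,-35,0)
```

```text
tcp [0.5044 0.2123 0.1417] shift units [-0.193  3.737 -0.611] turn units [-0.1942  0.032  -0.1008] t 10.45 q [-0.55  0.46  1.4   0.    1.28 -0.55] F [ 0.   0.1 -0. ]
tcp [0.4818 0.1473 0.0434] shift units [-0.382  3.195 -1.43 ] turn units [-0.1942  0.032  -0.1008] t 10.45 q [-0.55  0.46  1.4   0.    1.28 -0.55] F [ 0.   0.1 -0. ]
```

>>> step_arm --rows '[[[-0.02,0.374,0],[0,0,0],-1],[[-0.02,0.374,0],[0,0,0],-1],[[-0.02,0.374,0],[-0.0243,0.004,-0.0126],-1],[[-0.02,0.374,0],[-0.0243,0.004,-0.0126],-1],[[-0.02,0.374,0],[-0.0243,0.004,-0.0126],-1],[[-0.02,0.374,0],[-0.0243,0.004,-0.0126],-1],[[-0.02,0.374,0],[-0.0243,0.004,-0.0126],-1],[[-0.02,0.374,0],[-0.0243,0.004,-0.0126],-1],[[-0.02,0.374,0],[-0.0243,0.004,-0.0126],-1],[[-0.02,0.374,0],[-0.0243,0.004,-0.0126],-1]]'

```text
t: 11.45
eef_pos: [0.5028, 0.2134, 0.2163]
eef_rot: [0.777, 0.552, -0.248, 0.176]
force: [1.6, 0.2, -0.2]
width: 1.001
finger_force: 0.0
```

>>> step_arm --rows '[[[0,0,-0.2],[0,0,0],-1],[[0,0,-0.2],[0,0,0],-1],[[0,0,-0.2],[0,0,0],-1],[[0,0,0],[0,0,0],-1],[[0,0,0],[0,0,0],-1]]'

```text
t: 11.95
eef_pos: [0.5038, 0.2112, 0.1445]
eef_rot: [0.777, 0.552, -0.247, 0.176]
force: [0.1, 0.2, 0.4]
width: 0.996
finger_force: 0.0
```

Run:
```python
from h import *
g=[.4833,.1516,.050]
goto(g,70.8,-35,.12);goto(g,70.8,-35,0)
P=snap("wrist","w3",1.5)
im=cv2.imread("pics/w3.png")
c=np.array([.481,.145,0]);u=np.array([.329,.944,0]);t=np.array([.944,-.329,0])
for z in(0,.08):
  q=[tuple((proj(P,c+a*.012*u+b*.03*t+[0,0,z])*1.5).astype(int)) for a,b in((1,1),(1,-1),(-1,-1),(-1,1))];print(z,q)
  cv2.polylines(im,[np.array(q)],True,(0,0,255) if z else (255,0,0),1)
cv2.imwrite("pics/w3b.png",im)
```

```text
tcp [0.5044 0.2123 0.1417] shift units [ 0.005  0.009 -0.023] turn units [ 0.0015 -0.0005 -0.0002] t 11.95 q [ 0.48  0.75  1.24 -0.41  1.62  0.89] F [0.1 0.2 0.4]
tcp [0.4818 0.1473 0.0434] shift units [-0.183 -0.533 -0.842] turn units [ 0.0015 -0.0005 -0.0002] t 11.95 q [ 0.48  0.75  1.24 -0.41  1.62  0.89] F [0.1 0.2 0.4]
0 [(np.int64(428), np.int64(213)), (np.int64(337), np.int64(213)), (np.int64(340), np.int64(238)), (np.int64(426), np.int64(238))]
0.08 [(np.int64(437), np.int64(312)), (np.int64(328), np.int64(312)), (np.int64(332), np.int64(336)), (np.int64(433), np.int64(336))]
```

View pics/w3b.png

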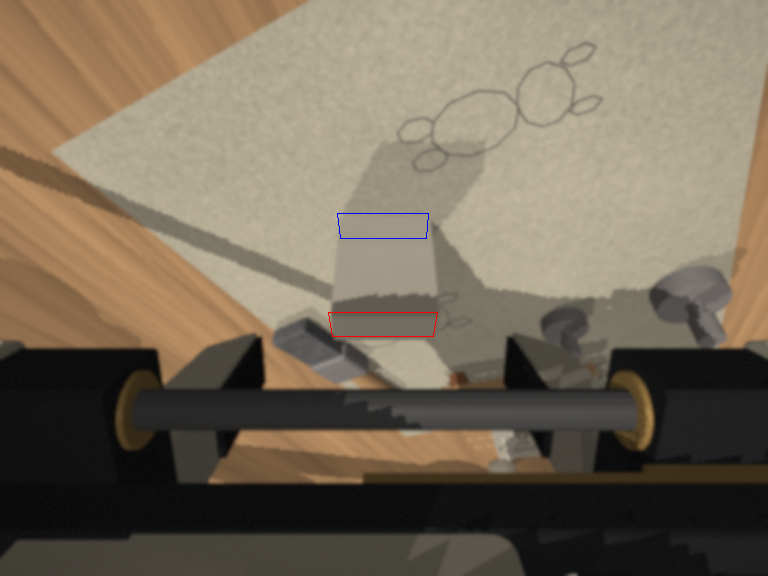

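The standing slab lines up with the predicted outline (top red box at (328–437, 312–336)), so the grasp estimate holds. Moving in.

>>> step_arm --rows '[[[-0.036,-0.106,-0.168],[0,0,0],-1],[[-0.036,-0.106,-0.168],[0,0,0],-1],[[-0.036,-0.106,-0.168],[0,0,0],-1],[[-0.036,-0.106,-0.168],[0,0,0],-1],[[-0.02,-0.06,-0.1],[0,0,0],-1],[[-0.018,-0.05,-0.085],[0,0,0],-1],[[0,0,0],[0,0,0],-1],[[0,0,0],[0,0,0],-1]]'

```text
t: 12.8
eef_pos: [0.4831, 0.1478, 0.0424]
eef_rot: [0.777, 0.552, -0.245, 0.176]
force: [-0.5, -0.3, -0.4]
width: 1.0
finger_force: 0.0
```

>>> step_arm --rows '[[[0,0,0],[0,0,0],1],[[0,0,0],[0,0,0],1],[[0,0,0],[0,0,0],1],[[0,0,0],[0,0,0],1],[[0,0,0],[0,0,0],1],[[0,0,0],[0,0,0],1],[[0,0,0],[0,0,0],1],[[0,0,0],[0,0,0],1]]' --squeeze 25

```text
t: 13.6
eef_pos: [0.4825, 0.1476, 0.0415]
eef_rot: [0.777, 0.552, -0.246, 0.176]
force: [-0.1, 1.5, 1.8]
width: 0.654
finger_force: 25.0
```

Run:
```python
from h import *
goto([.4833,.1516,.050],70.8,-35)
s=env.get_state();print(s["eef_pos"],s["width"],s["finger_force"])
```

```text
tcp [0.4818 0.1473 0.0434] shift units [-0.006 -0.003  0.016] turn units [ 0.0014  0.0001 -0.0004] t 13.6 q [ 0.41  0.8   1.48 -0.46  1.33  0.96] F [-0.1  1.5  1.8]
[0.48249081 0.14759156 0.0415474 ] 0.6535829625734663 24.996893797069788
```

>>> step_arm --rows '[[[0,0,0.1],[0,0,0],1],[[0,0,0.3],[0,0,0],1],[[0,0,0.35],[0,0,0],1],[[0,0,0.35],[0,0,0],1],[[0.03,-0.16,0],[0.043,-0.015,0],1],[[0.03,-0.16,0],[0.043,-0.015,0],1],[[0.03,-0.16,0],[0.043,-0.015,0],1],[[0.03,-0.16,0],[0.043,-0.015,0],1],[[0.03,-0.16,0],[0.043,-0.015,0],1],[[0.03,-0.16,0],[0.043,-0.015,0],1]]'

```text
t: 14.6
eef_pos: [0.5044, 0.0314, 0.1752]
eef_rot: [0.809, 0.575, 0.103, -0.069]
force: [-0.5, 0.2, -3.0]
width: 0.651
finger_force: 25.0
```

>>> step_arm --rows '[[[0.03,-0.16,0],[0.043,-0.015,0],1],[[0.03,-0.16,0],[0.043,-0.015,0],1],[[0.03,-0.16,0],[0.043,-0.015,0],1],[[0.03,-0.16,0],[0.043,-0.015,0],1],[[0.03,-0.16,0],[0.043,-0.015,0],1],[[0.03,-0.2,0],[0,0,0.032],1],[[0.03,-0.2,0],[0,0,0.032],1],[[0.03,-0.2,0],[0,0,0.032],1],[[0,0,0],[0,0,0],1],[[0,0,0],[0,0,0],1]]'

```text
t: 15.6
eef_pos: [0.5328, -0.1358, 0.1732]
eef_rot: [0.638, 0.616, 0.332, -0.32]
force: [-0.9, 0.1, -1.3]
width: 0.649
finger_force: 25.0
```

Run:
```python
from h import *
goto([.5345,-.165,.0669],88.25,54.8,0.008)
s=env.get_state();print(s["eef_pos"])
```

```text
tcp [ 0.5345 -0.165   0.0669] shift units [ 0.014 -0.244 -0.886] turn units [-0.0007  0.0005  0.0018] t 15.6 q [-0.75  0.76  1.37  0.67  1.72 -0.87] F [-0.9  0.1 -1.3]
[ 0.53278053 -0.13576898  0.17318462]
```

>>> step_arm --rows '[[[0.005,-0.1,-0.15],[0,0,0],1],[[0.005,-0.1,-0.15],[0,0,0.0018],1],[[0.004,-0.044,-0.15],[0,0,0],1],[[0,0,-0.15],[0,0,0],1],[[0,0,-0.1],[0,0,0],1],[[0,0,-0.06],[0,0,0],1],[[0,0,0],[0,0,0],1],[[0,0,0],[0,0,0],1]]'

```text
t: 16.4
eef_pos: [0.5347, -0.1648, 0.0827]
eef_rot: [0.636, 0.618, 0.332, -0.32]
force: [0.3, -0.1, -1.7]
width: 0.652
finger_force: 25.0
```

Run:
```python
from h import *
for i in range(2): goto([.5345,-.165,.0669],88.25,54.8,0.008);P=snap("wrist","w4",1.5)
im=cv2.imread("pics/w4.png")
Q=snap("side","s4",1);ims=cv2.imread("pics/s4.png")
d=env.get_state()["eef_pos"]-[.5345,-.165,.0669]
y=np.radians(88.25);u=np.array([np.cos(y),np.sin(y),0]);t=np.array([np.sin(y),-np.cos(y),0])
c=np.array([.5345,-.1635,0])
ab=((1,1),(1,-1),(-1,-1),(-1,1))
p0=proj(Q,c+[0,0,.06])
x0,y0=(p0-[65,55]).astype(int)
k=4.5;cr=cv2.resize(ims[y0:y0+110,x0:x0+130],None,fx=k,fy=k,interpolation=cv2.INTER_CUBIC)
for z,dd,col in((.028,0,(255,0,0)),(.052,0,(255,0,0)),(.052,d,(0,0,255)),(.076,d,(0,0,255))):
    q=np.array([(proj(Q,c+dd+a*.04*u+b*.03*t+[0,0,z])-[x0,y0])*k for a,b in ab]).astype(int);cv2.polylines(cr,[q],True,col,1)
w=cv2.resize(im,(384,288));h=np.zeros((cr.shape[0]+288,max(cr.shape[1],384),3),np.uint8)[:600]
h[:cr.shape[0],:cr.shape[1]]=cr
cv2.imwrite("pics/s4c.png",cr)
```

```text
tcp [ 0.5345 -0.165   0.0669] shift units [-0.002 -0.001 -0.131] turn units [-0.0007  0.0007 -0.0002] t 16.4 q [-0.78  0.91  1.34  0.64  1.65 -0.97] F [ 0.3 -0.1 -1.7]
tcp [ 0.5345 -0.165   0.0669] shift units [-0.003 -0.    -0.133] turn units [-0.0005  0.0009 -0.0002] t 16.45 q [-0.78  0.91  1.34  0.64  1.65 -0.97] F [ 0.4  0.1 -1.2]
```

View pics/s4c.png

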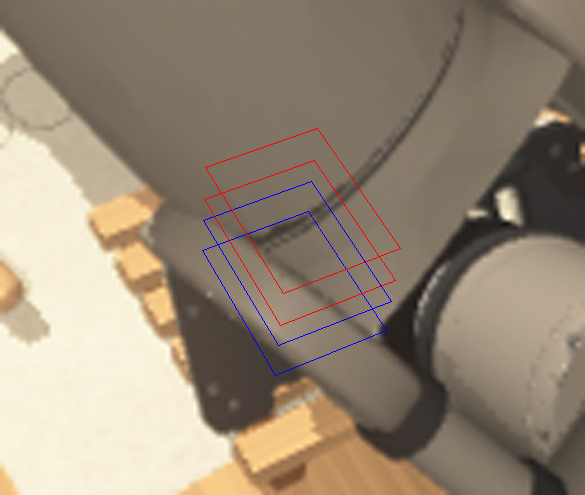

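The side view is blocked by the wrist, so I can't check the alignment there; I'll seat it by force feedback, slowly.

>>> step_arm --rows '[[[-0.001,0,-0.03],[0,0,0],1],[[-0.001,0,-0.03],[0,0,0],1],[[0,0,-0.015],[0,0,0],1],[[0,0,0],[0,0,0],1],[[0,0,0],[0,0,0],1]]'

```text
t: 17.05
eef_pos: [0.5343, -0.165, 0.0731]
eef_rot: [0.637, 0.618, 0.332, -0.321]
force: [0.2, -0.5, -2.4]
width: 0.654
finger_force: 25.0
```

>>> step_arm --rows '[[[0,0,-0.008],[0,0,0],1],[[0,0,-0.008],[0,0,0],1],[[0,0,0],[0,0,0],1]]'

```text
t: 17.35
eef_pos: [0.5343, -0.165, 0.0712]
eef_rot: [0.637, 0.618, 0.332, -0.321]
force: [-1.0, -0.0, -1.8]
width: 0.653
finger_force: 25.0
```

>>> step_arm --rows '[[[0,0,-0.008],[0,0,0],1],[[0,0,-0.008],[0,0,0],1],[[0,0,0],[0,0,0],1]]'

```text
t: 17.65
eef_pos: [0.5343, -0.165, 0.0693]
eef_rot: [0.637, 0.618, 0.332, -0.321]
force: [0.1, 0.1, -0.9]
width: 0.655
finger_force: 25.0
```

>>> step_arm --rows '[[[0,0,-0.008],[0,0,0],1],[[0,0,0],[0,0,0],1]]'

```text
t: 17.85
eef_pos: [0.5343, -0.165, 0.0683]
eef_rot: [0.637, 0.618, 0.332, -0.321]
force: [-0.6, -0.2, -2.0]
width: 0.652
finger_force: 25.0
```

>>> step_arm --rows '[[[0,0,-0.008],[0,0,0],1],[[0,0,0],[0,0,0],1]]'

```text
t: 18.05
eef_pos: [0.5343, -0.1649, 0.0675]
eef_rot: [0.636, 0.618, 0.332, -0.321]
force: [-0.3, 0.9, -0.8]
width: 0.65
finger_force: 25.0
```

>>> step_arm --rows '[[[0,0,-0.005],[0,0,0],1],[[0,0,0],[0,0,0],1]]'

```text
t: 18.25
eef_pos: [0.5343, -0.1649, 0.0671]
eef_rot: [0.636, 0.618, 0.332, -0.321]
force: [-0.1, 1.3, 0.5]
width: 0.652
finger_force: 25.0
```

>>> step_arm --rows '[[[0,0,-0.005],[0,0,0],1],[[0,0,0],[0,0,0],1]]'

```text
t: 18.45
eef_pos: [0.5343, -0.1649, 0.0671]
eef_rot: [0.636, 0.618, 0.332, -0.321]
force: [-1.5, 0.5, 5.8]
width: 0.65
finger_force: 25.0
```

>>> step_arm --rows '[[[0,0,-0.005],[0,0,0],1],[[0,0,0],[0,0,0],1]]'

```text
t: 18.65
eef_pos: [0.5343, -0.1649, 0.0671]
eef_rot: [0.636, 0.618, 0.332, -0.321]
force: [-1.8, -0.7, 9.0]
width: 0.651
finger_force: 25.0
```

It seats at TCP 0.0671 m, against a predicted 0.0669 m. Release and retreat along the tool axis.

>>> step_arm --rows '[[[0,0,0.006],[0,0,0],1],[[0,0,0],[0,0,0],0.5],[[0,0,0],[0,0,0],0],[[0,0,0],[0,0,0],-0.5],[[0,0,0],[0,0,0],-1],[[0,0,0],[0,0,0],-1],[[0,0,0],[0,0,0],-1],[[0,0,0],[0,0,0],-1]]'

```text
t: 19.45
eef_pos: [0.5343, -0.165, 0.0662]
eef_rot: [0.637, 0.618, 0.331, -0.321]
force: [-0.6, 0.5, -0.6]
width: 0.99
finger_force: 0.0
```

>>> step_arm --rows '[[[-0.004,-0.1,0.075],[0,0,0],-1],[[-0.006,-0.16,0.12],[0,0,0],-1],[[-0.006,-0.16,0.12],[0,0,0],-1],[[-0.006,-0.16,0.12],[0,0,0],-1],[[0,-0.05,0.3],[-0.043,0,0],-1],[[0,0,0.3],[-0.043,0,0],-1],[[0,0,0],[-0.043,0,0],-1],[[0,0,0],[-0.043,0,0],-1],[[0,0,0],[-0.043,0,0],-1],[[0,0,0],[-0.043,0,0],-1]]'

```text
t: 20.45
eef_pos: [0.5319, -0.2419, 0.1926]
eef_rot: [0.712, 0.699, 0.06, -0.04]
force: [-0.7, -0.2, -0.8]
width: 0.999
finger_force: 0.0
```

Run:
```python
from h import *
s=env.get_state();print(s["eef_pos"])
goto([.5345,-.24,.235],88.25,0)
for n in("top","side"):
    P=snap(n,n+"5",1)
for X in([.5345,-.1635,.076],): print(proj(P,X),proj(load("top5"),X))
```

```text
[ 0.53191442 -0.24192168  0.192584  ]
tcp [ 0.5345 -0.24    0.227 ] shift units [0.022 0.016 0.287] turn units [-0.0448  0.0094 -0.0037] t 20.45 q [-0.63  0.51  1.39  0.14  1.3  -0.65] F [-0.7 -0.2 -0.8]
[269.35106305 240.83089193] [321.02011245 200.62963912]
```

>>> step_arm --rows '[[[0.02,0.016,0.28],[-0.0448,0.0094,-0.0037],-1],[[0,0,0],[0,0,0],-1],[[0,0,0],[0,0,0],-1]]'

```text
t: 20.85
eef_pos: [0.5345, -0.2388, 0.225]
eef_rot: [0.717, 0.697, 0.002, -0.004]
force: [-0.8, -0.4, -0.4]
width: 1.005
finger_force: 0.0
```

Run:
```python
from h import *
P=snap("wrist","w6",3)
im=cv2.imread("pics/w6.png")
K=np.array(P["camera_matrix"]);p=(proj(P,[.5345,-.1635,.076])*3).astype(int);print(p)
c=im[p[1]-12:p[1]+12,p[0]-12:p[0]+12].reshape(-1,3).mean(0);print(c)
m=(np.abs(im.astype(int)-c).max(2)<28).astype(np.uint8)
m=cv2.morphologyEx(m,cv2.MORPH_OPEN,np.ones((7,7),np.uint8))
n,l,st,_=cv2.connectedComponentsWithStats(m);k=l[p[1],p[0]];print("label",k,st[k])
cs,_=cv2.findContours((l==k).astype(np.uint8),cv2.RETR_EXTERNAL,cv2.CHAIN_APPROX_NONE);ct=max(cs,key=cv2.contourArea)
q=cv2.approxPolyDP(cv2.convexHull(ct),12,True)[:,0];print(q.tolist())
W=np.array([at(P,u/3,v/3,.076)[:2] for u,v in ct[:,0]])
r=cv2.minAreaRect((W*1000).astype(np.float32));print("rect mm",r)
```

```text
[761 308]
[147.72916667 165.34895833 174.88020833]
label 4 [  663   176   193   265 48959]
[[665, 178], [855, 179], [849, 438], [671, 438]]
rect mm ((534.2557983398438, -164.94366455078125), (80.50252532958984, 60.49540328979492), 88.2817153930664)
```

>>> step_arm --rows '[[[0.173,0.295,0],[0,0,0],-1],[[0.173,0.295,0],[0,0,0],0],[[0.173,0.295,0],[0,0,0],0],[[0.173,0.295,0],[0,0,0],0],[[0.173,0.295,-0.1],[0,0,0],0],[[0.173,0.295,-0.1],[0,0,0],0],[[0.173,0.295,-0.1],[0,0,0],0],[[0,0,-0.2],[0,0,0],0],[[0,0,-0.2],[0,0,0],0],[[0,0,0],[0,0,0],0]]'

```text
t: 21.9
eef_pos: [0.6767, 0.0083, 0.1343]
eef_rot: [0.718, 0.696, -0.002, -0.008]
force: [-0.5, -0.7, -0.6]
width: 0.502
finger_force: 0.0
```

Run:
```python
from h import *
goto([.680,.009,.040],88.25,0)
P=snap("wrist","w7",3);s=env.get_state();print(s["eef_pos"],s["width"])
im=cv2.imread("pics/w7.png").astype(int)
p=[(proj(P,[.680,.009,z])*3).round(0) for z in(0,.018,.05)];print(p)
print([im[int(b[1]),int(b[0])] if b[1]<1152 else None for b in p])
# grey mask near the disc
g=((im.max(2)-im.min(2))<30)&(im.max(2)<150)
m=cv2.morphologyEx(g.astype(np.uint8),cv2.MORPH_OPEN,np.ones((9,9),np.uint8))
n,l,st,ce=cv2.connectedComponentsWithStats(m)
for i in range(1,n):
    if st[i][4]>3000: print(st[i],ce[i].round(0))
```

```text
tcp [0.68  0.009 0.032] shift units [ 0.027  0.006 -0.853] turn units [-0.0029 -0.0045  0.0002] t 21.9 q [-0.1   0.71  1.18  0.01  1.26 -0.08] F [-0.5 -0.7 -0.6]
[0.67792204 0.00799942 0.13703373] 0.49929636002993355
[array([784., 548.]), array([784., 562.]), array([784., 593.])]
[array([130, 134, 142]), array([111, 114, 120]), array([137, 141, 149])]
[ 1291     0   230   260 30939] [1412.  148.]
[  938    37   166   163 15351] [1021.  122.]
[     0    368   1536    784 623845] [711. 858.]
[  721   476   166   238 22211] [812. 581.]
```

>>> step_arm --rows '[[[0.02,0.006,-0.15],[-0.0029,-0.0045,0],0],[[0,0,-0.2],[0,0,0],0],[[0,0,-0.2],[0,0,0],0],[[0,0,-0.18],[0,0,0],0],[[0,0,-0.1],[0,0,0],0],[[0,0,0],[0,0,0],0],[[0,0,0],[0,0,0],0]]'

```text
t: 22.65
eef_pos: [0.6826, 0.0093, 0.0418]
eef_rot: [0.718, 0.696, 0.004, 0.005]
force: [0.7, 0.3, 0.9]
width: 0.501
finger_force: 0.0
```

Run:
```python
from h import *
goto([.680,.009,.040],88.25,0)
```

```text
tcp [0.68  0.009 0.032] shift units [-0.021 -0.002 -0.082] turn units [ 0.0007  0.0041 -0.0001] t 22.65 q [-0.1   0.81  1.27 -0.    1.05 -0.07] F [0.7 0.3 0.9]
```

>>> step_arm --rows '[[[-0.01,0,-0.05],[0,0.003,0],0],[[0,0,-0.025],[0,0,0],0],[[0,0,0],[0,0,0],0],[[0,0,0],[0,0,0],0.3],[[0,0,0],[0,0,0],0.6],[[0,0,0],[0,0,0],1],[[0,0,0],[0,0,0],1],[[0,0,0],[0,0,0],1],[[0,0,0],[0,0,0],1],[[0,0,0],[0,0,0],1]]' --squeeze 25

```text
t: 23.65
eef_pos: [0.6816, 0.0097, 0.0323]
eef_rot: [0.718, 0.697, 0.001, 0.002]
force: [4.9, 0.4, 2.9]
width: 0.2
finger_force: 25.0
```

Run:
```python
from h import *
goto([.680,.009,.040],88.25,0)
s=env.get_state();print(s["eef_pos"],s["width"]*92,s["finger_force"])
```

```text
tcp [0.68  0.009 0.032] shift units [-0.014 -0.006 -0.003] turn units [ 0.0008  0.0015 -0.0003] t 23.65 q [-0.1   0.82  1.27 -0.    1.05 -0.07] F [4.9 0.4 2.9]
[0.68162182 0.00972213 0.03232523] 18.40340216123158 25.0002481260708
```

>>> step_arm --rows '[[[0,0,0.1],[0,0,0],1],[[0,0,0.25],[0,0,0],1],[[0,0,0.3],[0,0,0],1],[[0,0,0.3],[0,0,0],1],[[0,0,0.25],[0,0,0],1],[[-0.1,-0.12,0.1],[0,0,0],1],[[-0.2,-0.24,0],[0,0,0],1],[[-0.2,-0.24,0],[0,0,0],1],[[-0.2,-0.24,0],[0,0,0],1],[[-0.2,-0.24,0],[0,0,0],1]]'

```text
t: 24.65
eef_pos: [0.5698, -0.1201, 0.1867]
eef_rot: [0.717, 0.697, -0.001, -0.001]
force: [0.8, -0.4, -3.7]
width: 0.194
finger_force: 25.0
```

>>> step_arm --rows '[[[-0.2,-0.24,0],[0,0,0],1],[[-0.127,-0.13,0],[0,0,0],1],[[0,0,0],[0,0,0],1],[[0,0,-0.2],[0,0,0],1],[[0,0,-0.15],[0,0,0],1],[[0,0,0],[0,0,0],1],[[0,0,0],[0,0,0],1],[[0,0,0],[0,0,0],1]]'

```text
t: 25.45
eef_pos: [0.5339, -0.164, 0.1465]
eef_rot: [0.717, 0.697, 0.0, 0.002]
force: [-0.3, 0.7, -3.0]
width: 0.196
finger_force: 25.0
```

Run:
```python
from h import *
goto([.5344,-.1645,.1083],88.25,0,.008)
s=env.get_state();print(s["eef_pos"],s["width"]*92,s["force"])
```

```text
tcp [ 0.5344 -0.1645  0.1083] shift units [ 0.004 -0.004 -0.318] turn units [ 0.0008  0.0009 -0.0004] t 25.45 q [-0.43  0.49  1.56 -0.    1.09 -0.4 ] F [-0.3  0.7 -3. ]
[ 0.53388753 -0.16398832  0.14649541] 18.025536348667394 [-0.34366896  0.70286576 -2.95942597]
```

>>> step_arm --rows '[[[0.004,-0.004,-0.1],[0,0,0],1],[[0,0,-0.1],[0,0,0],1],[[0,0,-0.05],[0,0,0],1],[[0,0,-0.017],[0,0,0],1],[[0,0,0],[0,0,0],1],[[0,0,0],[0,0,0],1]]'

```text
t: 26.05
eef_pos: [0.534, -0.1648, 0.1138]
eef_rot: [0.718, 0.697, 0.0, 0.002]
force: [-0.1, 0.8, -3.8]
width: 0.198
finger_force: 25.0
```

>>> step_arm --rows '[[[0,0,-0.01],[0,0,0],1],[[0,0,-0.01],[0,0,0],1],[[0,0,0],[0,0,0],1]]'

```text
t: 26.35
eef_pos: [0.5338, -0.1646, 0.1111]
eef_rot: [0.717, 0.697, -0.0, 0.001]
force: [-0.0, -0.2, -3.6]
width: 0.198
finger_force: 25.0
```

>>> step_arm --rows '[[[0,0,-0.008],[0,0,0],1],[[0,0,0],[0,0,0],1]]'

```text
t: 26.55
eef_pos: [0.5338, -0.1646, 0.1101]
eef_rot: [0.717, 0.697, -0.0, 0.001]
force: [-0.3, -0.7, -3.7]
width: 0.198
finger_force: 25.0
```

>>> step_arm --rows '[[[0,0,-0.008],[0,0,0],1],[[0,0,0],[0,0,0],1]]'

```text
t: 26.75
eef_pos: [0.5338, -0.1646, 0.1091]
eef_rot: [0.717, 0.697, -0.0, 0.001]
force: [1.2, -0.7, -3.6]
width: 0.199
finger_force: 25.0
```

>>> step_arm --rows '[[[0,0,-0.005],[0,0,0],1],[[0,0,0],[0,0,0],1]]'

```text
t: 26.95
eef_pos: [0.5338, -0.1646, 0.1086]
eef_rot: [0.717, 0.697, -0.0, 0.001]
force: [-0.6, 0.3, -3.7]
width: 0.195
finger_force: 25.0
```

>>> step_arm --rows '[[[0,0,-0.004],[0,0,0],1],[[0,0,0],[0,0,0],1]]'

```text
t: 27.15
eef_pos: [0.5339, -0.1647, 0.1082]
eef_rot: [0.718, 0.697, -0.0, 0.002]
force: [0.8, 0.1, -4.0]
width: 0.197
finger_force: 25.0
```

>>> step_arm --rows '[[[0,0,-0.005],[0,0,0],1],[[0,0,0],[0,0,0],1]]'

```text
t: 27.35
eef_pos: [0.5341, -0.1647, 0.1081]
eef_rot: [0.717, 0.697, 0.0, 0.002]
force: [-0.6, -0.4, 0.7]
width: 0.198
finger_force: 25.0
```

>>> step_arm --rows '[[[0,0,-0.005],[0,0,0],1],[[0,0,0],[0,0,0],1]]'

```text
t: 27.55
eef_pos: [0.5343, -0.1647, 0.1079]
eef_rot: [0.717, 0.697, 0.0, 0.002]
force: [-1.5, 1.2, 5.9]
width: 0.201
finger_force: 25.0
```

>>> step_arm --rows '[[[0,0,-0.004],[0,0,0],1],[[0,0,0],[0,0,0],1]]'

```text
t: 27.75
eef_pos: [0.5344, -0.1647, 0.1079]
eef_rot: [0.717, 0.697, 0.0, 0.002]
force: [-1.7, 2.4, 8.7]
width: 0.195
finger_force: 25.0
```

The weight touched at 0.108 m as predicted, so the mould is closed at the right height. Release, rise and back away.

>>> step_arm --rows '[[[0,0,0.006],[0,0,0],0.8],[[0,0,0],[0,0,0],0.5],[[0,0,0],[0,0,0],0.2],[[0,0,0],[0,0,0],0],[[0,0,0],[0,0,0],0],[[0,0,0],[0,0,0],0]]'

```text
t: 28.35
eef_pos: [0.5338, -0.1647, 0.1071]
eef_rot: [0.718, 0.697, -0.0, 0.001]
force: [-0.0, 0.7, -0.9]
width: 0.492
finger_force: 0.0
```

>>> step_arm --rows '[[[0,0,0.1],[0,0,0],0],[[0,0,0.3],[0,0,0],0],[[0,0,0.35],[0,0,0],0],[[0,-0.2,0.35],[0,0,0],0],[[-0.1,-0.35,0],[0,0,0],0],[[-0.2,-0.3,0],[0,0,0],0],[[-0.2,-0.3,0],[0,0,0],0],[[-0.2,-0.2,0],[0,0,0],0],[[0,0,0],[0,0,0],0],[[0,0,0],[0,0,0],0]]'

```text
t: 29.35
eef_pos: [0.4496, -0.327, 0.24]
eef_rot: [0.718, 0.696, 0.0, 0.002]
force: [-0.6, -0.5, 0.6]
width: 0.498
finger_force: 0.0
```

Run:
```python
from h import *
Q=snap("side","s8",1);T=snap("top","t8",1)
out=np.zeros((600,800,3),np.uint8)
for n,P,x in(("s8",Q,0),("t8",T,400)):
    im=cv2.imread(f"pics/{n}.png");p=proj(P,[.534,-.164,.07]).astype(int)
    out[:300,x:x+400]=cv2.resize(im,(400,300))
    x0,y0=p-[50,38];out[300:600,x:x+400]=cv2.resize(im[y0:y0+75,x0:x0+100],(400,300),interpolation=cv2.INTER_CUBIC)
cv2.imwrite("pics/final.png",out)
```

```text
(no output)
```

View pics/final.png

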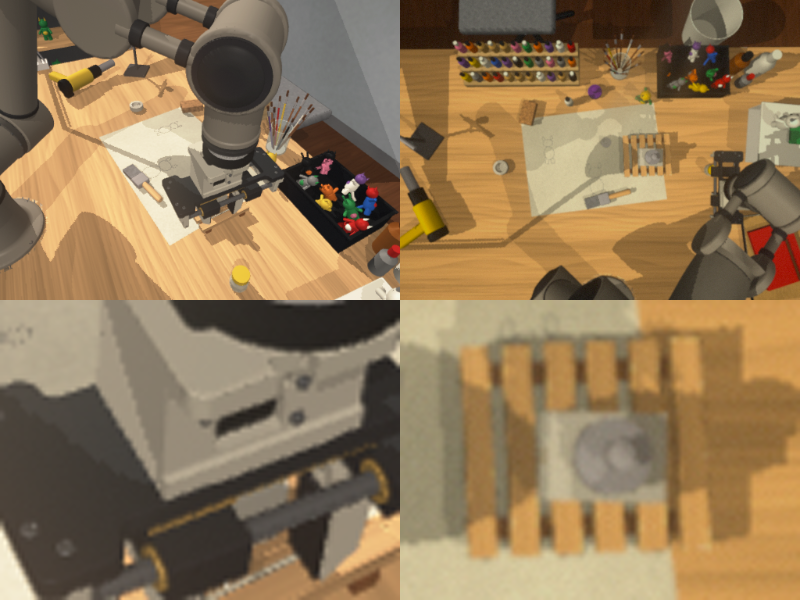

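The mould is closed on the rack with the weight on top. In the top crop the disc (about (614,458)) sits a little right of the mould's centre (about (603,457)), partly from parallax. I'll measure it from close by.

>>> step_arm --rows '[[[0.24,0.24,0],[0,0,0],0],[[0.24,0.24,0],[0,0,0],0],[[0.23,0.24,0],[0,0,0],0],[[0,0,0],[0,0,0],0],[[0,0,0],[0,0,0],0]]'

```text
t: 29.95
eef_pos: [0.5359, -0.2384, 0.2391]
eef_rot: [0.716, 0.698, -0.0, 0.001]
force: [0.2, -0.8, 0.7]
width: 0.504
finger_force: 0.0
```

Run:
```python
from h import *
P=snap("wrist","w9",3);im=cv2.imread("pics/w9.png")
# rectify the plane z=.094 (disc top) to 0.5 mm/px, 120 mm square about (.5344,-.1645); axes: cols=+x, rows=-y
def rect(z):
    w=np.array([[x,y] for x in(.4744,.5944) for y in(-.1045,-.2245)]);
    src=np.array([proj(P,[x,y,z])*3 for x,y in w],np.float32)
    dst=np.array([[(x-.4744)*2000,(-.1045-y)*2000] for x,y in w],np.float32)
    return cv2.warpPerspective(im,cv2.getPerspectiveTransform(src,dst),(240,240))
A=rect(.094);g=cv2.GaussianBlur(cv2.cvtColor(A,cv2.COLOR_BGR2GRAY),(5,5),0)
c=cv2.HoughCircles(g,cv2.HOUGH_GRADIENT,1.5,40,param1=60,param2=15,minRadius=46,maxRadius=58)
print(c)
if c is not None:
    for x,y,r in c[0][:3]: print("disc",.4744+x/2000,-.1045-y/2000,r/2)
# row/col grey profiles through the centre
print("x",g[150,::8].tolist());print("y",g[::8,120].tolist())
B=rect(.076);gb=cv2.cvtColor(B,cv2.COLOR_BGR2GRAY)
print("slab x",gb[195,::8].tolist());print("slab y col70",gb[::8,70].tolist())
```

```text
[[[120.75 126.75  52.  ]
  [213.75 104.25  57.1 ]
  [222.75  54.75  57.1 ]
  [ 44.25  63.75  47.2 ]
  [213.75 147.75  47.2 ]
  [ 50.25 119.25  47.05]
  [ 42.75  15.75  53.65]]]
disc 0.534775 -0.167875 26.0
disc 0.581275 -0.156625 28.55
disc 0.585775 -0.13187501 28.55
x [200, 199, 173, 171, 159, 148, 148, 143, 175, 185, 146, 145, 146, 145, 136, 104, 102, 102, 121, 145, 142, 130, 124, 112, 114, 116, 70, 60, 59, 72]
y [97, 107, 109, 92, 94, 95, 183, 186, 166, 158, 148, 149, 144, 138, 149, 146, 146, 146, 137, 103, 102, 101, 111, 134, 134, 100, 91, 101, 117, 119]
slab x [198, 176, 167, 167, 167, 166, 166, 174, 191, 191, 191, 155, 133, 134, 134, 135, 134, 134, 134, 133, 133, 132, 132, 119, 119, 126, 166, 163, 159, 155]
slab y col70 [85, 110, 114, 115, 154, 181, 189, 189, 188, 187, 186, 188, 191, 167, 152, 149, 149, 144, 157, 179, 192, 191, 192, 191, 192, 163, 94, 95, 164, 167]
```

The disc fits at (0.5348, -0.1679) with the expected 26 mm radius, 3 mm from the mould's centre. That's close enough to the middle, so I'm handing in.

```bash
python3 -c "
from workcell import env
print(env.finish_job())"
```

```text
the job is handed in; nothing more can be done
None
```

The loose half is turned over and closed on the rack half, gates at the same end and at the fully-home height. The steel weight stands about 3 mm off the middle of its back, and the job was handed in at about 30 s with the arm clear.

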